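# Tip a standing carton over into the labelling guide

## Task

Tip the standing carton over towards the labelling guide so that it lies flat with its document pouch on top, by pushing it high on its pouch side. Then slide it so that its long side lies flush along the steel fence and its end drives the sliding plate fully home; for a moment hold it pressed on the plate with at least 8 N at the end of its travel, which you must feel for, and leave it there. The contents are fragile: never push on the carton with more than 20 N, and leave the other things on the desk where they are.

Things in the scene. Friction and masses are not known exactly. Their poses are not given: they have to be found in the camera images.
- carton_center (a point): Centre of the closed brown carton, 120 x 90 x 200 mm, 0.3 to 0.6 kg. It starts standing on end before the open end of the guide, centre 100 mm above the desk; laid down it is 90 mm high. Axes are the carton's own: z along its 200 mm length (up at the start), x across its 120 mm width, y through its 90 mm thickness. Crushed by a push of over 20 N.
- carton_pouch (a point): Middle of the flat paper pouch, 85 x 110 mm, on the carton's -y face (120 x 200 mm), 105 mm above its foot; axes as carton_center. At the start this face looks away from the guide's plate. Pushed here, 165 mm up, the carton tips over the foot of its +y face and falls by itself after about 80 mm of push; it then lies with the pouch up.
- guide: Labelling guide screwed to the desk: a straight steel fence 45 mm high; at one end, square to it, a grey housing with a sliding plate in front. Origin on the desk under the fence's inner face, the plane x = 0 from y = -260 to +160 mm; the carton lies on its -x side. The lane runs along +y to the plate; z up. Carton in place: centre at x = -60 mm, y from +55 to +95 mm, as the housing is set.
- fence_end (a point): Top of the fence's inner face at its end by the housing: in the guide's frame x = 0, y = 160, z = 45 mm. The plate (steel, 100 x 58 mm, front to -y, centred on x = -60 mm) and the housing's set place are not measured. The plate starts 38 to 50 mm short of its hard end of travel, slides at about 3 N and stays where left; the lying carton's drag adds 1.5 to 5 N to the push.
- paper_cup: Bystander: red lidded cup, 80 mm across, 116 mm high; origin at the centre of its underside.
- stapler: Bystander: black stapler, 35 x 130 x 50 mm, long along y; origin at the centre of its underside.
- tape_roll: Bystander: roll of parcel tape lying flat, 90 mm across, 45 mm high; origin at the centre of its underside.
- rubber_stamp: Bystander: black rubber stamp, 40 mm across, 72 mm high; origin at the centre of its underside.
- kitchen_roll: Bystander: white paper roll standing up, 110 mm across, 220 mm high; origin at the centre of its underside.
- small_carton: Bystander: low closed carton, 90 x 140 x 60 mm, long along y; origin at the centre of its underside.
- box_cutter: Bystander: box cutter, 30 x 150 x 18 mm, blade to +y; origin at the centre of its handle's underside.
Things that resemble listed ones, but are neither listed nor needed, are in the scene too. Leave any red look-alike of the part that bears carton_center alone.

How it is judged (in metres and radians):
On the way, in this order (a step that is already met when the one before it is completed fails the run):
1. the carton lies flat on the desk, pouch on top (angle between carton's own y axis and vertical above 3.04 rad and height (world z) of carton_center below 0.05 m and linear speed of carton below 0.1 m/s), for 0.1 s.
2. the lying carton is pressed with more than 8 N against the plate, at the end of its travel (value of joint slide above 0.0485 m and contact force between carton and slide above 8 N and angle between carton's own y axis and vertical above 3.04 rad), for 0.05 s.
At the end, for the whole second after the job is handed in: The carton lies flat on the desk with its pouch on top (within 0.06 rad), its long side flush along the fence (within 3.5 mm and 0.03 rad), its end against the sliding plate (within 3 mm) with the plate within 1.5 mm of the end of its travel, at rest and released (angle between carton's own y axis and vertical above 3.08 rad and height (world z) of carton_center below 0.05 m and x of carton_center in the frame of guide between -0.0635 and -0.0575 m and angle between the z axis of carton and the y axis of guide, either way round below 0.03 rad and value of joint slide above 0.0485 m and horizontal distance between carton_center and plate_face below 0.103 m and linear speed of carton below 0.01 m/s); the robot touches nothing.
It fails at once if the robot pushes on the carton with more than 20 N (contact force between any of the fingers, the arm and carton above 20 N).
It fails at once if a bystander is moved by more than 25 mm (distance of any of paper_cup, stapler, tape_roll, rubber_stamp, kitchen_roll, small_carton, box_cutter from where it was at the start of the episode above 0.025 m).
It also fails if it takes over 72 s, if anything falls off the work surface, if the arm or the gripper's body presses on something with over 40 N, if the wrist force passes 120 N, or if a joint passes its speed limit or range.

## Robot

A 6-joint arm with a two-finger parallel gripper is mounted at the origin on the work surface. World frame = base frame: x ahead of the robot, y to its left, z up, the work surface at z = 0. Lengths are in m, angles in degrees, forces in N, time in s.
With the tool pointing down it reaches from about 0.4 to 0.825 m from the base axis. Payload 7 kg.
Tool frame: the origin (TCP) lies midway between the tips of the shut fingers; the grasp point (between the pads) lies 19 mm behind it (ctrl.grip_point_offset is the distance from the TCP to the grasp point, in m); x points along the fingers, y is the direction in which the jaws open and shut, and the axes are right-handed (so a half turn about x gives the same grasp; the last joint's range is limited). The gripper opens to 88 mm and grips with 3 to 60 N. Pads are 19 mm wide; open, the fingers measure 130 mm over their backs; the gripper's body (78 mm by 193 mm) begins 47 mm behind the grasp point.
Start: joints at [83.256, 20.546, 0.682, 0, -70.136, -16.507], TCP at [0.266, 0.62, 0.227] pointing down, gripper open.
Joint ranges: [-176.03, 176.03], [-82.01, 121.73], [-58.28, 71.71], [-173.87, 95.51], [-174.79, -0.11], [-173.66, 173.66]. Speed limits (degrees/s): [136.94, 136.94, 172.46, 180, 180, 180].

## Interface

Orientations are given as [roll, pitch, yaw] about the fixed x, y, z axes, in that order (R = Rz(yaw) Ry(pitch) Rx(roll)).
In Python, from plant import ctrl gives the robot as it stands.
- The arm moves only by the tool drive_tool, never from a script. Its argument "plan" is a list of rows, each a list of 3 entries, a list of its own where there are three numbers: the shift along the tool's x, y, z in m, then the turn, a rotation vector about the tool's x, y, z in degrees, then the opening, from 0 (shut) to 1 (fully open). In form: [[[dx, dy, dz], [wx, wy, wz], grip], ...]. A call has 1 to 20 rows; each row is the pose to reach, as a shift and turn from the pose measured when the call began, along the tool's axes at that moment; what a row does not reach only later rows make up. A row lasts 1/12 s, in which the tool goes at most 41.7 mm and 7.16 degrees, less where a joint would pass 70% of its speed; a pose out of reach is approached as far as the arm can. A call with a gripper value outside its range is refused whole. The fingers move at their own pace and stop on an object; the grip force is fixed at half the most. Time passes only in rows, so rows that repeat a pose let the fingers close. It gives the time, the measured TCP pose, the force and the opening at its end, in the units of the state.
- ctrl.get_obs(): the state, without advancing time (a new reading comes with each control period).
- ctrl.snapshot(name): name is "scene" or "top"; returns the picture (480x640x3 uint8, blue, green, red); there is no depth.
- ctrl.get_calibration(name): a dict with "fx", "fy", "cx", "cy" (pixels), "dist_coeffs" ([k1, k2, p1, p2, k3] as OpenCV has them; the pictures are not rectified), "R" (3x3) and "t" (3): a world point X has camera coordinates R X + t. Camera axes: x right, y down, z forward; pixel columns grow to the right and rows downward; lengths in m; the calibration is good to about 2 mm. A picture is of the moment at which its call begins. get_calibration takes no time and is no camera call.
- ctrl.close_job(): hands the job in, once; it reports no verdict.
Trained networks look in the newest picture that a camera, given by its name, has taken for a name from the list of things; names that differ only in an ending like _2 or _b are one class to them, and where a whole thing is asked for, a point or a joint stands for the part that bears it (a point fixed in the world has none). Each returns a list of dicts, best first, with "confidence" (0 to 1); they miss things now and then, are a little off and sometimes report something else, mostly with a low value. They report only what shows in the picture. A call takes as long as a camera call. They do not tell look-alikes from the thing itself.
- ctrl.cut_out(camera, name): "pixels" (480x640 bool, what is visible of it) and "pixel" ([column, row] in pixels, amid what is visible of it).
- ctrl.landmark_of(camera, name): "pixel" ([column, row] in pixels: a listed point, or the origin of a listed thing).
The state is a dict: "clock": time; "joint_pos": joint angles; "qvel": joint speeds; "tau": joint torques, N m; "tool_pos": TCP position; "orientation": TCP orientation; "force": force on the tool from outside, world axes, zero at the start; "moment": the same for the moment, N m; "opening": finger opening in m.
Only numpy, scipy, OpenCV 4.12 (cv2) and the standard library are available. Lean on these libraries where they do the work, as an engineer would, in place of code of your own. Each camera call takes 0.05 s, during which the arm holds its last target. There are 200 camera calls.

## Working session

There is one attempt and no reset: what is moved stays moved. The work goes in short steps, Python scripts to look and compute and a tool call to move; the robot and the scene stay as the last step left them, time stands still between calls to the robot, and variables do not carry over. Pictures are saved under pics/ and viewed, about 8 in all and at most 12, crops included, and the job is handed in when it is done.

Besides the shell and the picture viewer there is one more tool, called after "Request:" by a JSON object that holds its "op" and its "data", one argument or row to a line. drive_tool: Moves the arm, as the interface text tells. Its arguments: {"type":"object","properties":{"plan":{"type":"array","items":{"type":"array"}}},"required":["plan"]}

```bash
mkdir -p pics; ls
cat > h.py <<'E'
import numpy as np, cv2
from plant import ctrl
def cal(n):
    c=ctrl.get_calibration(n); K=np.array([[c['fx'],0,c['cx']],[0,c['fy'],c['cy']],[0,0,1.]])
    return K,np.array(c['dist_coeffs']),np.array(c['R']),np.array(c['t'])
def onplane(n,px,z):
    K,d,R,t=cal(n); u=cv2.undistortPoints(np.array(px,float).reshape(-1,1,2),K,d).reshape(-1,2)
    r=np.c_[u,np.ones(len(u))]@R; o=-R.T@t
    return o+r*((z-o[2])/r[:,2])[:,None]
def proj(n,X):
    K,d,R,t=cal(n); return cv2.projectPoints(np.array(X,float).reshape(-1,3),cv2.Rodrigues(R)[0],t,K,d)[0].reshape(-1,2)
E
python3 - <<'E'
from h import *
for n in ("scene","top"):
    im=ctrl.snapshot(n); cv2.imwrite(f"pics/{n}0.png",im); K,d,R,t=cal(n); print(n,K[0,0],-R.T@t)
zs=dict(carton_center=.1,carton_pouch=.105,guide=0,fence_end=.045,paper_cup=0,stapler=0,tape_roll=0,rubber_stamp=0,kitchen_roll=0,small_carton=0,box_cutter=0)
for k,z in zs.items():
    for n in ("scene","top"):
        for l in ctrl.landmark_of(n,k)[:3]:
            print(k,n,round(l['confidence'],2),np.round(l['pixel'],1),onplane(n,l['pixel'],z)[0].round(4))
print(ctrl.get_obs())
E
```

```text
pics
scene 509.4988375729455 [-0.17527697 -0.10220563  0.89051452]
top 470.6830639370857 [ 0.40042775 -0.0904907   1.22479703]
carton_center scene 0.96 [424.5 168.1] [ 0.8023 -0.2946  0.1   ]
carton_center top 0.6 [412.7 332.8] [ 0.3475 -0.273   0.1   ]
carton_center top 0.57 [420.8 148.6] [ 0.7954 -0.299   0.1   ]
carton_pouch top 0.64 [402.8 318.2] [ 0.3807 -0.2496  0.105 ]
guide scene 0.66 [290.8 236.6] [0.6551 0.0246 0.    ]
guide top 0.58 [294.6 211.8] [0.6525 0.0192 0.    ]
fence_end scene 0.57 [226.7 215.4] [0.6765 0.1775 0.045 ]
fence_end top 0.57 [233.7 199.6] [0.6735 0.1734 0.045 ]
paper_cup scene 0.91 [346.9 201.6] [ 0.7828 -0.1079  0.    ]
paper_cup top 0.57 [344.1 162.8] [ 0.7889 -0.111   0.    ]
stapler scene 0.75 [261.  194.2] [ 0.8033  0.1162 -0.    ]
stapler scene 0.23 [225.  335.2] [ 0.3739  0.1351 -0.    ]
stapler top 0.73 [263.6 158.8] [0.7982 0.1073 0.    ]
stapler top 0.44 [180.9 323.4] [0.3561 0.3047 0.    ]
stapler top 0.28 [465.9 213.6] [ 0.6529 -0.4329  0.    ]
tape_roll scene 0.85 [227.1 337. ] [0.3699 0.13   0.    ]
tape_roll top 0.56 [252.7 318.8] [0.3708
[... 395 characters left out ...]
cutter scene 0.82 [144.5 340.1] [0.3533 0.3004 0.    ]
{'clock': 1.2, 'joint_pos': array([ 8.32582623e+01,  2.05467957e+01,  6.80735184e-01, -4.16776913e-04,
       -7.01372861e+01, -1.65064418e+01]), 'qvel': array([-0.03892842, -0.04497151,  0.01361799, -0.00765897, -0.06055894,
        0.02310729]), 'tau': array([-4.24973759e-04, -5.82392764e+01,  2.93316293e+01,  7.00311050e+00,
        1.25943412e-02, -1.60758736e-05]), 'tool_pos': array([0.26644091, 0.62014277, 0.2265457 ]), 'orientation': array([  99.82598871,   89.99663055, -103.42233236]), 'force': array([-1.74802679,  0.17874588, -0.79861059]), 'moment': array([-0.04078319,  0.00405687, -0.01699056]), 'opening': 0.08752053972677057}
```

View pics/scene0.png

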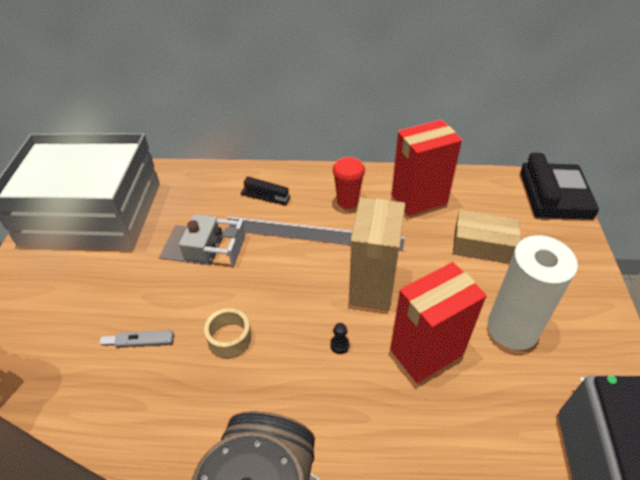

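View pics/top0.png

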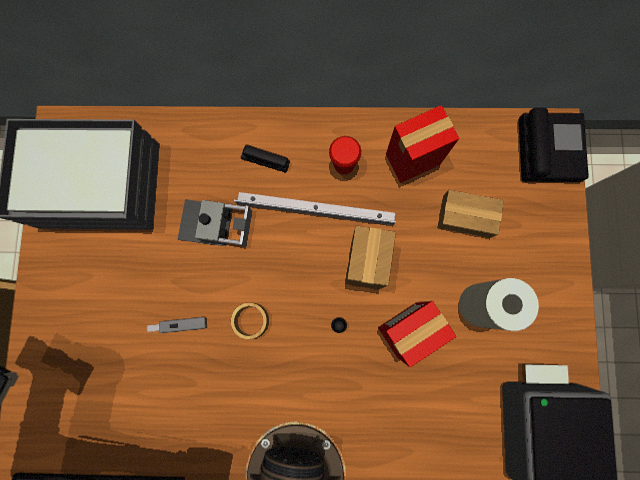

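Run:
```python
from h import *
im=cv2.imread("pics/top0.png")[180:320,225:425]
cv2.imwrite("pics/crop1.png",cv2.resize(im,None,fx=4,fy=4,interpolation=cv2.INTER_CUBIC))
for n in ("scene","top"):
  for c in ctrl.cut_out(n,"carton_center"):
    m=c['pixels'].astype(np.uint8); print(n,c['confidence'],c['pixel'],m.sum(),cv2.boundingRect(m))
```

```text
scene 0.83 [427.7, 167.9] 5044 (392, 120, 70, 96)
scene 0.74 [434.8, 320.4] 7633 (389, 262, 97, 122)
scene 0.67 [376.8, 248.2] 5047 (348, 199, 57, 111)
top 0.85 [416.6, 334.5] 3087 (378, 301, 78, 66)
top 0.84 [370.2, 256.4] 2366 (346, 226, 48, 62)
top 0.76 [420.6, 141.9] 3483 (386, 106, 73, 77)
```

View pics/crop1.png

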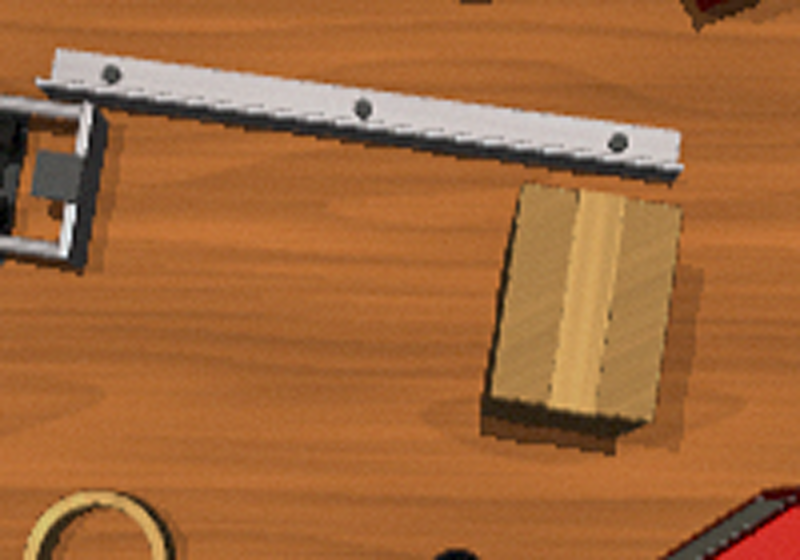

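```bash
cat >> h.py <<'E'
def gframe(): # guide frame
    p=onplane("top",np.array([[37,84],[683,170]])/4+[225,180],.045); return p
E
python3 - <<'E'
from h import *
f=lambda a,z:onplane("top",(np.array(a)+.5)/4-.5+[225,180],z)
p=f([[37,84],[683,170]],.045); print("fence",p, np.linalg.norm(p[0]-p[1]))
d=(p[0]-p[1])/np.linalg.norm(p[0]-p[1]); print("yaw of +y",np.degrees(np.arctan2(-d[0],d[1])))
c=f([[524,183],[682,207],[653,422],[490,400]],.2); print(c,c.mean(0))
for i in range(4): print(np.linalg.norm(c[i]-c[(i+1)%4]),(c[(i+1)%4]-c[i])[:2])
gx=np.array([d[1],-d[0],0]); o=p[1]+d*.26
print("origin",o,p[0]-d*.16); G=lambda X:np.c_[(X-o)@gx,(X-o)@d]
print("carton in G",G(c),G(c).mean(0))
print("plate",G(f([[107,118],[83,270]],.0)),G(f([[92,103],[67,258]],.058)))
r=onplane("top",[[380,327],[435,301],[456,335],[410,366]],.2); print("red",r,G(r))
for n,z in dict(kitchen_roll=0,tape_roll=0,rubber_stamp=0).items(): pass
E
```

```text
fence [[ 0.67080733  0.17286109  0.045     ]
 [ 0.61945108 -0.24183603  0.045     ]] 0.4178650070189285
yaw of +y -7.059588800275056
[[ 0.58232338 -0.13444267  0.2       ]
 [ 0.56999058 -0.22124445  0.2       ]
 [ 0.45212622 -0.20473197  0.2       ]
 [ 0.46264473 -0.11670331  0.2       ]] [ 0.51677123 -0.1692806   0.2       ]
0.08767353282542129 [-0.01233279 -0.08680179]
0.11901542262585102 [-0.11786437  0.01651248]
0.08865485832504852 [0.01051851 0.08802866]
0.12098620772485258 [ 0.11967864 -0.01773935]
origin [0.65140548 0.01619287 0.045     ] [0.65114309 0.01407407 0.045     ]
carton in G [[-0.05004504 -0.15798385]
 [-0.05161627 -0.2456433 ]
 [-0.1706165  -0.24374172]
 [-0.17099658 -0.15508767]] [-0.1108186  -0.20061414]
plate [[-0.00762158  0.1186904 ]
 [-0.11061298  0.11771271]] [[-0.01010296  0.11768114]
 [-0.1104283   0.11691598]]
red [[ 0.36307179 -0.18752958  0.2       ]
 [ 0.41981243 -0.30524122  0.2       ]
 [ 0.34926118 -0.34793989  0.2       ]
 [ 0.28378945 -0.25015204  0.2       ]] [[-0.26110999 -0.23761466]
 [-0.19033256 -0.34746041]
 [-0.25510123 -0.39850623]
 [-0.33209488 -0.3095063 ]]
```

```bash
cat >> h.py <<'E'
from scipy.spatial.transform import Rotation as Ro
O=np.array([.6513,.0151,0]); D=np.array([.1229,.9924,0]); GX=np.array([.9924,-.1229,0])
def w(x,y,z): return O+GX*x+D*y+[0,0,z]
def toG(X): X=np.asarray(X)-O; return np.array([X@GX,X@D,X[2]])
def pose():
    o=ctrl.get_obs(); return np.array(o['tool_pos']),Ro.from_euler('xyz',o['orientation'],degrees=True).as_matrix(),o
def status():
    p,R,o=pose(); print("t",round(o['clock'],2),"G",toG(p).round(4),"ty",(R[:,1]@GX).round(3),(R[:,1]@D).round(3),"F(G)",np.round([o['force']@GX,o['force']@D,o['force'][2]],2),"op",round(o['opening'],4),"j",np.round(o['joint_pos'],0))
def goal(x,y,z,ty):
    p,R,o=pose(); ty=np.array(ty); tx=np.array([0,0,-1.]); T=np.c_[tx,ty,np.cross(tx,ty)]
    print("shift",(R.T@(w(x,y,z)-p)).round(4),"rot",np.degrees(Ro.from_matrix(R.T@T).as_rotvec()).round(2))
E
python3 - <<'E'
from h import *
status(); print(pose()[1].round(3))
for s in (1,-1): goal(-.111,-.29,.30,s*GX)
goal(-.111,.25,.30,-GX)
E
```

```text
t 1.3 G [-0.4563  0.5532  0.2266] ty -0.279 -0.96 F(G) [ 0.31 -0.74 -0.04] op 0.0874 j [ 83.  21.   1.   0. -70. -17.]
[[ 0.    -0.395 -0.919]
 [ 0.    -0.919  0.395]
 [-1.    -0.    -0.   ]]
shift [-0.0734  0.7135 -0.5667] rot [-106.19   -0.     -0.  ]
shift [-0.0734  0.7135 -0.5667] rot [73.81 -0.    0.  ]
shift [-0.0734  0.1949 -0.4161] rot [73.81 -0.    0.  ]
```

Request:
{"op": "drive_tool", "data": {
  "plan": [
    [[-0.073, 0.1, -0.2], [30, 0, 0], 0.5],
    [[-0.073, 0.1, -0.2], [30, 0, 0], 0.5],
    [[-0.073, 0.1, -0.2], [30, 0, 0], 0.5],
    [[-0.073, 0.1, -0.2], [40, 0, 0], 0.5],
    [[-0.073, 0.195, -0.416], [45, 0, 0], 0.5],
    [[-0.073, 0.195, -0.416], [73.8, 0, 0], 0.5],
    [[-0.073, 0.195, -0.416], [73.8, 0, 0], 0.5],
    [[-0.073, 0.195, -0.416], [73.8, 0, 0], 0.5],
    [[-0.073, 0.195, -0.416], [73.8, 0, 0], 0.5],
    [[-0.073, 0.195, -0.416], [73.8, 0, 0], 0.5],
    [[-0.073, 0.45, -0.49], [73.8, 0, 0], 0.5],
    [[-0.073, 0.45, -0.49], [73.8, 0, 0], 0.5],
    [[-0.073, 0.713, -0.567], [73.8, 0, 0], 0.5],
    [[-0.073, 0.713, -0.567], [73.8, 0, 0], 0.5],
    [[-0.073, 0.713, -0.567], [73.8, 0, 0], 0.5],
    [[-0.073, 0.713, -0.567], [73.8, 0, 0], 0.5],
    [[-0.073, 0.713, -0.567], [73.8, 0, 0], 0.5],
    [[-0.073, 0.713, -0.567], [73.8, 0, 0], 0.5],
    [[-0.073, 0.713, -0.567], [73.8, 0, 0], 0.5],
    [[-0.073, 0.713, -0.567], [73.8, 0, 0], 0.5]
  ]
}}

```text
clock: 2.97
tool_pos: [0.5155, -0.1029, 0.2993]
orientation: [-73.9, 89.9, 9.1]
force: [0.8, 0.9, -0.1]
opening: 0.0437
```

```bash
python3 -c "
from h import *
status(); goal(-.111,-.29,.30,-GX); goal(-.111,-.29,.165,-GX)"
```

```text
t 2.97 G [-0.1203 -0.1338  0.2993] ty -1.0 -0.001 F(G) [ 0.69  0.96 -0.14] op 0.0437 j [ 10.   4. -11.   0. -75. -17.]
shift [-0.0008 -0.0092 -0.1562] rot [0.03 0.02 0.06]
shift [ 0.1342 -0.009  -0.1563] rot [0.03 0.02 0.06]
```

Request:
{"op": "drive_tool", "data": {
  "plan": [
    [[0, -0.009, -0.156], [0, 0, 0], 0.5],
    [[0, -0.009, -0.156], [0, 0, 0], 0.5],
    [[0, -0.009, -0.156], [0, 0, 0], 0.5],
    [[0, -0.009, -0.156], [0, 0, 0], 0.5],
    [[0, -0.009, -0.156], [0, 0, 0], 0.5],
    [[0, -0.009, -0.156], [0, 0, 0], 0.5],
    [[0.134, -0.009, -0.156], [0, 0, 0], 0.5],
    [[0.134, -0.009, -0.156], [0, 0, 0], 0.5],
    [[0.134, -0.009, -0.156], [0, 0, 0], 0.5],
    [[0.134, -0.009, -0.156], [0, 0, 0], 0.5],
    [[0.134, -0.009, -0.156], [0, 0, 0], 0.5],
    [[0.134, -0.009, -0.156], [0, 0, 0], 0.5]
  ]
}}

```text
clock: 3.97
tool_pos: [0.5066, -0.2586, 0.1669]
orientation: [-109.3, 89.9, -26.2]
force: [0.2, -0.3, 1.3]
opening: 0.0439
```

```bash
python3 -c "
from h import *
status();cv2.imwrite('pics/top2.png',ctrl.snapshot('top')[150:390,250:570].repeat(2,0).repeat(2,1))"
```

```text
t 3.97 G [-0.1099 -0.2894  0.1669] ty -1.0 -0.002 F(G) [ 0.22 -0.26  1.3 ] op 0.0439 j [ -7.  13. -18.   0. -59.   0.]
```

View pics/top2.png

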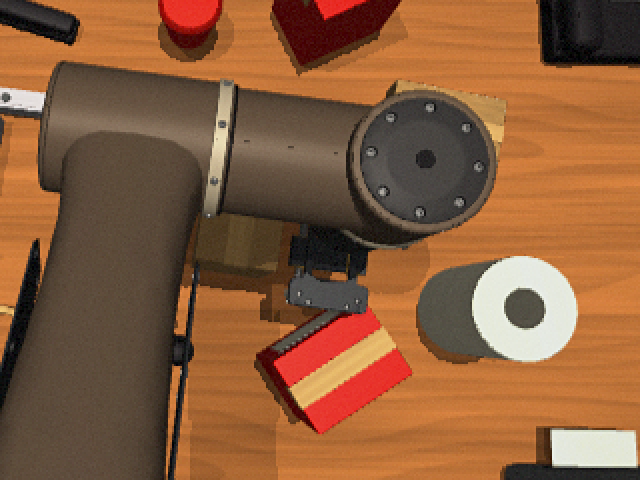

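Request:
{"op": "drive_tool", "data": {
  "plan": [
    [[0, 0, 0.015], [0, 0, 0], 0.5],
    [[0, 0, 0.025], [0, 0, 0], 0.5],
    [[0, 0, 0.029], [0, 0, 0], 0.5],
    [[0, 0, 0.033], [0, 0, 0], 0.5],
    [[0, 0, 0.037], [0, 0, 0], 0.5],
    [[0, 0, 0.041], [0, 0, 0], 0.5],
    [[0, 0, 0.046], [0, 0, 0], 0.5],
    [[0, 0, 0.051], [0, 0, 0], 0.5],
    [[0, 0, 0.056], [0, 0, 0], 0.5]
  ]
}}

```text
clock: 4.77
tool_pos: [0.5141, -0.2029, 0.1678]
orientation: [-100.9, 89.8, -17.8]
force: [-0.5, -1.1, 0.2]
opening: 0.0434
```

```bash
python3 -c "
from h import *
status()"
```

```text
t 4.77 G [-0.1094 -0.2332  0.1678] ty -1.0 -0.002 F(G) [-0.39 -1.2   0.21] op 0.0434 j [ -1.  12. -20.   0. -58.  -6.]
```

Low force, so tipping is under way. Continue.

Request:
{"op": "drive_tool", "data": {
  "plan": [
    [[0, 0, 0.005], [0, 0, 0], 0.5],
    [[0, 0, 0.01], [0, 0, 0], 0.5],
    [[0, 0, 0.015], [0, 0, 0], 0.5],
    [[0, 0, 0.02], [0, 0, 0], 0.5],
    [[0, 0, 0.025], [0, 0, 0], 0.5],
    [[0, 0, 0.03], [0, 0, 0], 0.5],
    [[0, 0, 0.035], [0, 0, 0], 0.5],
    [[0, 0, 0.04], [0, 0, 0], 0.5],
    [[0, 0, 0.045], [0, 0, 0], 0.5],
    [[0, 0, 0.05], [0, 0, 0], 0.5],
    [[0, 0, 0.055], [0, 0, 0], 0.5],
    [[0, 0, 0.06], [0, 0, 0], 0.5],
    [[0, 0, 0.064], [0, 0, 0], 0.5],
    [[0, 0, 0.064], [0, 0, 0], 0.5],
    [[0, 0, 0.064], [0, 0, 0], 0.5],
    [[0, 0, 0.064], [0, 0, 0], 0.5],
    [[0, 0, 0.064], [0, 0, 0], 0.5]
  ]
}}

```text
clock: 6.18
tool_pos: [0.5218, -0.1396, 0.1677]
orientation: [-101.0, 89.8, -18.0]
force: [0.8, -0.6, -0.4]
opening: 0.0435
```

```bash
python3 -c "
from h import *
status();cv2.imwrite('pics/s3.png',ctrl.snapshot('scene')[120:420,130:530].repeat(2,0).repeat(2,1))"
```

```text
t 6.18 G [-0.1095 -0.1694  0.1677] ty -1.0 -0.002 F(G) [ 0.87 -0.47 -0.39] op 0.0435 j [  6.  10. -21.   0. -58. -13.]
```

View pics/s3.png

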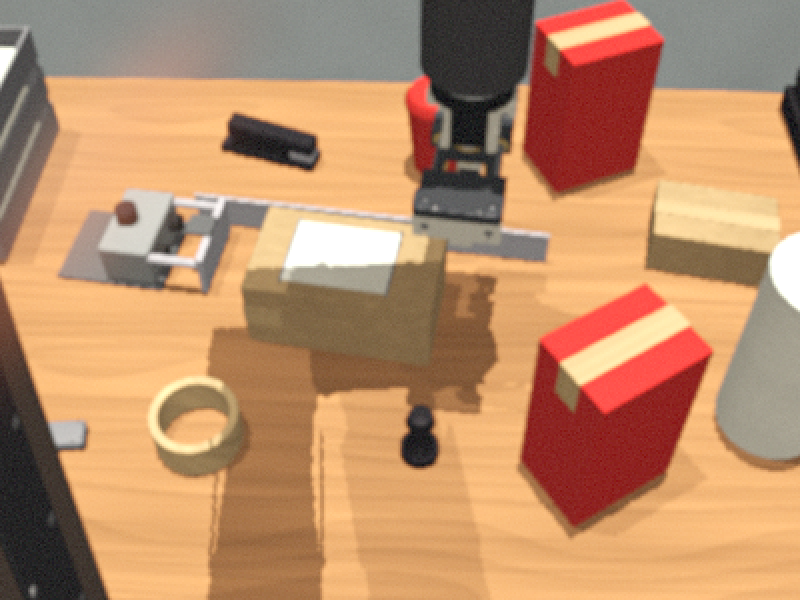

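Run:
```python
from h import *
f=lambda a,z:onplane("scene",np.array(a)/2-.25+[130,120],z)
for q in f([[252,339],[430,363]],0): print("bot",toG(q).round(4))
for q in f([[272,206],[447,238]],.09): print("top",toG(q).round(4))
goal(-.225,-.07,.167,D);goal(-.225,-.07,.167,-D)
```

```text
bot [-0.1648  0.0525  0.    ]
bot [-0.165  -0.1447 -0.    ]
top [-0.0468  0.0507  0.09  ]
top [-0.0639 -0.1468  0.09  ]
shift [1.000e-04 1.153e-01 9.960e-02] rot [90.08  0.15  0.22]
shift [1.000e-04 1.153e-01 9.960e-02] rot [-89.92  -0.22   0.15]
```

Request:
{"op": "drive_tool", "data": {
  "plan": [
    [[0, 0.03, 0.03], [15, 0, 0], 1],
    [[0, 0.06, 0.05], [25, 0, 0], 1],
    [[0, 0.09, 0.07], [35, 0, 0], 1],
    [[0, 0.11, 0.12], [45, 0, 0], 1],
    [[0, 0.11, 0.12], [60, 0, 0], 1],
    [[0, 0.11, 0.12], [70, 0, 0], 1],
    [[0, 0.11, 0.12], [90, 0, 0], 1],
    [[0, 0.11, 0.12], [90, 0, 0], 1],
    [[0, 0.11, 0.12], [90, 0, 0], 1],
    [[0, 0.11, 0.12], [90, 0, 0], 1],
    [[0, 0.11, 0.12], [90, 0, 0], 1],
    [[0, 0.11, 0.12], [90, 0, 0], 1],
    [[0, 0.11, 0.12], [90, 0, 0], 1],
    [[0, 0.11, 0.12], [90, 0, 0], 1],
    [[0, 0.11, 0.12], [90, 0, 0], 1]
  ]
}}

```text
clock: 7.48
tool_pos: [0.4272, -0.0073, 0.1672]
orientation: [-11.2, 89.8, -18.0]
force: [-0.8, -0.1, -0.0]
opening: 0.0875
```

```bash
python3 -c "
from h import *
status(); goal(-.215,-.047,.045,D)"
```

```text
t 7.48 G [-0.2197 -0.0498  0.1672] ty -0.005 1.0 F(G) [-0.75 -0.21 -0.04] op 0.0875 j [  26.   -1.  -34.    0.  -56. -123.]
shift [0.1222 0.0028 0.0042] rot [0.28 0.24 0.05]
```

Request:
{"op": "drive_tool", "data": {
  "plan": [
    [[0.04, 0.003, 0], [0.3, 0.2, 0], 1],
    [[0.08, 0.003, 0], [0.3, 0.2, 0], 1],
    [[0.11, 0.003, 0], [0.3, 0.2, 0], 1],
    [[0.122, 0.003, 0], [0.3, 0.2, 0], 1],
    [[0.122, 0.003, 0.01], [0.3, 0.2, 0], 1],
    [[0.122, 0.003, 0.02], [0.3, 0.2, 0], 1],
    [[0.122, 0.003, 0.03], [0.3, 0.2, 0], 1],
    [[0.122, 0.003, 0.035], [0.3, 0.2, 0], 1],
    [[0.122, 0.003, 0.04], [0.3, 0.2, 0], 1],
    [[0.122, 0.003, 0.044], [0.3, 0.2, 0], 1],
    [[0.122, 0.003, 0.048], [0.3, 0.2, 0], 1],
    [[0.122, 0.003, 0.052], [0.3, 0.2, 0], 1],
    [[0.122, 0.003, 0.056], [0.3, 0.2, 0], 1]
  ]
}}

```text
clock: 8.57
tool_pos: [0.4835, -0.0112, 0.0456]
orientation: [-74.3, 89.9, -81.4]
force: [-4.3, 0.6, 3.1]
opening: 0.0877
```

```bash
python3 -c "
from h import *
status()"
```

```text
t 8.57 G [-0.1633 -0.0468  0.0456] ty 0.0 1.0 F(G) [-4.39  0.05  3.1 ] op 0.0877 j [  22.   14.  -36.    0.  -39. -119.]
```

Request:
{"op": "drive_tool", "data": {
  "plan": [
    [[0, 0, 0.004], [0, 0, 0], 1],
    [[0, 0, 0.008], [0, 0, 0], 1],
    [[0, 0, 0.012], [0, 0, 0], 1],
    [[0, 0, 0.016], [0, 0, 0], 1],
    [[0, 0, 0.02], [0, 0, 0], 1],
    [[0, 0, 0.023], [0, 0, 0], 1],
    [[0, 0, 0.025], [0, 0, 0], 1],
    [[0, 0, 0.027], [0, 0, 0], 1]
  ]
}}

```text
clock: 9.23
tool_pos: [0.5104, -0.0146, 0.0456]
orientation: [-86.7, 89.9, -93.8]
force: [-4.5, 0.5, 3.2]
opening: 0.0875
```

```bash
python3 -c "
from h import *
status()"
```

```text
t 9.23 G [-0.1362 -0.0468  0.0456] ty 0.0 1.0 F(G) [-4.54 -0.07  3.16] op 0.0875 j [  20.   17.  -33.    0.  -41. -118.]
```

Request:
{"op": "drive_tool", "data": {
  "plan": [
    [[0, 0, 0.0015], [0, 0, 0], 1],
    [[0, 0, 0.003], [0, 0, 0], 1],
    [[0, 0, 0.004], [0, 0, 0], 1],
    [[0, 0, 0.005], [0, 0, 0], 1]
  ]
}}

```text
clock: 9.57
tool_pos: [0.5152, -0.0153, 0.0456]
orientation: [-107.7, 89.9, -114.8]
force: [-9.9, 4.4, 8.0]
opening: 0.0874
```

```bash
python3 -c "
from h import *
status()"
```

```text
t 9.57 G [-0.1314 -0.0469  0.0456] ty 0.0 1.0 F(G) [-10.34   3.17   8.04] op 0.0874 j [  20.   17.  -32.    0.  -41. -117.]
```

Request:
{"op": "drive_tool", "data": {
  "plan": [
    [[0, 0, 0.0003], [0, 0, 0], 1],
    [[0, 0, 0.0003], [0, 0, 0], 1]
  ]
}}

```text
clock: 9.73
tool_pos: [0.5152, -0.0152, 0.0455]
orientation: [-131.9, 89.9, -139.0]
force: [-5.5, 1.7, 3.5]
opening: 0.0877
```

```bash
python3 -c "
from h import *
status();o=ctrl.get_obs();print(o['moment'])"
```

```text
t 9.73 G [-0.1314 -0.0468  0.0455] ty 0.0 1.0 F(G) [-5.68  1.01  3.48] op 0.0877 j [  20.   17.  -32.    0.  -41. -117.]
[ 0.51443928  1.58582827 -0.02595909]
```

Request:
{"op": "drive_tool", "data": {
  "plan": [
    [[0, 0, 0.0006], [0, 0, 0], 1],
    [[0, 0, 0.001], [0, 0, 0], 1]
  ]
}}

```text
clock: 9.9
tool_pos: [0.5151, -0.0153, 0.0454]
orientation: [-155.5, 89.8, -162.6]
force: [-9.9, 4.4, 7.2]
opening: 0.0879
```

```bash
python3 -c "
from h import *
status()"
```

```text
t 9.9 G [-0.1314 -0.0469  0.0454] ty 0.001 1.0 F(G) [-10.32   3.16   7.21] op 0.0879 j [  20.   17.  -32.   -0.  -41. -117.]
```

Request:
{"op": "drive_tool", "data": {
  "plan": [
    [[0, 0, -0.004], [0, 0, 0], 1],
    [[0, 0, -0.03], [0, 0, 0], 1],
    [[-0.03, 0, -0.04], [0, 0, 0], 1],
    [[-0.07, 0, -0.04], [0, 0, 0], 0.5],
    [[-0.115, 0, -0.04], [0, 0, 0], 0.5],
    [[-0.115, -0.04, -0.02], [-7, 0, 0], 0.5],
    [[-0.115, -0.08, 0], [-14, 0, 0], 0.5],
    [[-0.115, -0.12, 0.03], [-21, 0, 0], 0.5],
    [[-0.115, -0.16, 0.06], [-28, 0, 0], 0.5],
    [[-0.115, -0.17, 0.07], [-35, 0, 0], 0.5],
    [[-0.115, -0.17, 0.07], [-42, 0, 0], 0.5],
    [[-0.115, -0.17, 0.07], [-60, 0, 0], 0.5],
    [[-0.115, -0.17, 0.07], [-70, 0, 0], 0.5],
    [[-0.115, -0.17, 0.07], [-90, 0, 0], 0.5],
    [[-0.115, -0.17, 0.07], [-90, 0, 0], 0.5],
    [[-0.115, -0.17, 0.07], [-90, 0, 0], 0.5],
    [[-0.115, -0.17, 0.07], [-90, 0, 0], 0.5],
    [[-0.115, -0.17, 0.07], [-90, 0, 0], 0.5],
    [[-0.115, -0.17, 0.07], [-90, 0, 0], 0.5]
  ]
}}

```text
clock: 11.48
tool_pos: [0.5647, -0.1927, 0.1606]
orientation: [149.1, 89.9, -127.7]
force: [-0.2, -0.3, 1.4]
opening: 0.0435
```

```bash
python3 -c "
from h import *
status(); goal(-.06,-.20,.055,-GX)
cv2.imwrite('pics/s4.png',cv2.resize(ctrl.snapshot('scene')[200:320,200:400],None,fx=4,fy=4,interpolation=cv2.INTER_CUBIC))"
```

```text
t 11.48 G [-0.0604 -0.2168  0.1606] ty -1.0 -0.005 F(G) [-0.12 -0.28  1.41] op 0.0435 j [ -0.  16. -15.   0. -59.  -7.]
shift [ 0.1056 -0.0006  0.017 ] rot [ 0.31 -0.08 -0.05]
```

View pics/s4.png

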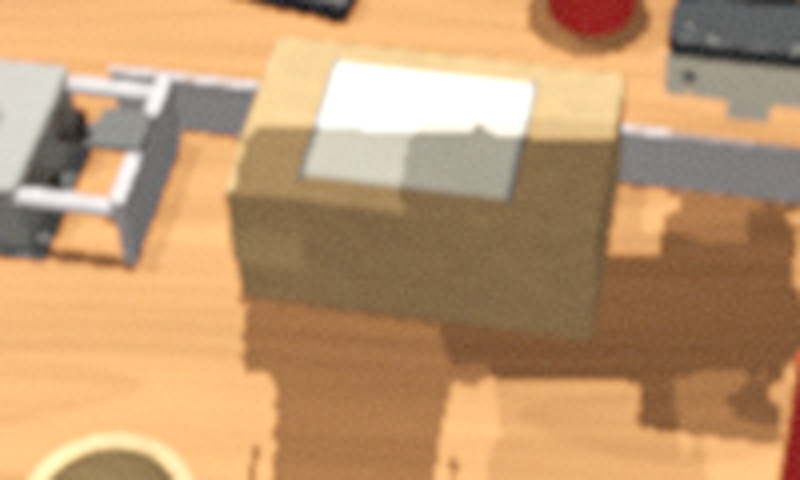

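Request:
{"op": "drive_tool", "data": {
  "plan": [
    [[0.04, -0.001, 0], [0.3, 0, 0], 0.5],
    [[0.08, -0.001, 0], [0.3, 0, 0], 0.5],
    [[0.112, -0.001, 0], [0.3, 0, 0], 0.5],
    [[0.112, -0.001, 0.01], [0.3, 0, 0], 0.5],
    [[0.112, -0.001, 0.025], [0.3, 0, 0], 0.5],
    [[0.112, -0.001, 0.04], [0.3, 0, 0], 0.5],
    [[0.112, -0.001, 0.048], [0.3, 0, 0], 0.5],
    [[0.112, -0.001, 0.052], [0.3, 0, 0], 0.5],
    [[0.112, -0.001, 0.056], [0.3, 0, 0], 0.5],
    [[0.112, -0.001, 0.06], [0.3, 0, 0], 0.5],
    [[0.112, -0.001, 0.064], [0.3, 0, 0], 0.5],
    [[0.112, -0.001, 0.068], [0.3, 0, 0], 0.5],
    [[0.112, -0.001, 0.072], [0.3, 0, 0], 0.5],
    [[0.112, -0.001, 0.076], [0.3, 0, 0], 0.5]
  ]
}}

```text
clock: 12.7
tool_pos: [0.5745, -0.1186, 0.0493]
orientation: [154.4, 89.8, -123.0]
force: [-1.3, -5.0, 4.7]
opening: 0.0439
```

```bash
python3 -c "
from h import *
status()"
```

```text
t 12.7 G [-0.0598 -0.1421  0.0493] ty -1.0 0.006 F(G) [-0.65 -5.13  4.7 ] op 0.0439 j [  8.  22. -23.   0. -45. -15.]
```

Request:
{"op": "drive_tool", "data": {
  "plan": [
    [[0, 0, 0.004], [-0.3, 0, 0], 0.5],
    [[0, 0, 0.008], [-0.3, 0, 0], 0.5],
    [[0, 0, 0.012], [-0.3, 0, 0], 0.5],
    [[0, 0, 0.016], [-0.3, 0, 0], 0.5],
    [[0, 0, 0.02], [-0.3, 0, 0], 0.5],
    [[0, 0, 0.024], [-0.3, 0, 0], 0.5],
    [[0, 0, 0.028], [-0.3, 0, 0], 0.5],
    [[0, 0, 0.032], [-0.3, 0, 0], 0.5],
    [[0, 0, 0.036], [-0.3, 0, 0], 0.5],
    [[0, 0, 0.039], [-0.3, 0, 0], 0.5],
    [[0, 0, 0.042], [-0.3, 0, 0], 0.5],
    [[0, 0, 0.045], [-0.3, 0, 0], 0.5],
    [[0, 0, 0.047], [-0.3, 0, 0], 0.5],
    [[0, 0, 0.049], [-0.3, 0, 0], 0.5],
    [[0, 0, 0.051], [-0.3, 0, 0], 0.5],
    [[0, 0, 0.053], [-0.3, 0, 0], 0.5],
    [[0, 0, 0.055], [-0.3, 0, 0], 0.5],
    [[0, 0, 0.057], [-0.3, 0, 0], 0.5]
  ]
}}

```text
clock: 14.2
tool_pos: [0.5814, -0.0625, 0.0491]
orientation: [150.5, 89.8, -126.6]
force: [-1.2, -7.4, 4.1]
opening: 0.0437
```

```bash
python3 -c "
from h import *
status()"
```

```text
t 14.2 G [-0.0598 -0.0856  0.0491] ty -1.0 0.001 F(G) [-0.28 -7.53  4.11] op 0.0437 j [ 13.  22. -23.   0. -45. -20.]
```

Request:
{"op": "drive_tool", "data": {
  "plan": [
    [[0, 0, 0.002], [0, 0, 0], 0.5],
    [[0, 0, 0.004], [0, 0, 0], 0.5],
    [[0, 0, 0.006], [0, 0, 0], 0.5],
    [[0, 0, 0.008], [0, 0, 0], 0.5],
    [[0, 0, 0.01], [0, 0, 0], 0.5],
    [[0, 0, 0.012], [0, 0, 0], 0.5],
    [[0, 0, 0.014], [0, 0, 0], 0.5],
    [[0, 0, 0.016], [0, 0, 0], 0.5],
    [[0, 0, 0.018], [0, 0, 0], 0.5],
    [[0, 0, 0.02], [0, 0, 0], 0.5],
    [[0, 0, 0.022], [0, 0, 0], 0.5],
    [[0, 0, 0.024], [0, 0, 0], 0.5]
  ]
}}

```text
clock: 15.2
tool_pos: [0.5843, -0.0392, 0.0491]
orientation: [152.5, 89.7, -124.6]
force: [0.3, -8.4, 3.8]
opening: 0.0437
```

```bash
python3 -c "
from h import *
status()"
```

```text
t 15.2 G [-0.0598 -0.0621  0.0491] ty -1.0 0.001 F(G) [ 1.33 -8.3   3.77] op 0.0437 j [ 15.  22. -23.   0. -45. -23.]
```

Request:
{"op": "drive_tool", "data": {
  "plan": [
    [[0, 0, 0.001], [0, 0, 0], 0.5],
    [[0, 0, 0.002], [0, 0, 0], 0.5],
    [[0, 0, 0.003], [0, 0, 0], 0.5],
    [[0, 0, 0.004], [0, 0, 0], 0.5]
  ]
}}

```text
clock: 15.53
tool_pos: [0.5847, -0.0357, 0.0492]
orientation: [153.7, 89.7, -123.4]
force: [-1.1, -7.5, 4.5]
opening: 0.0438
```

Request:
{"op": "drive_tool", "data": {
  "plan": [
    [[0, 0, 0.0005], [0, 0, 0], 0.5],
    [[0, 0, 0.001], [0, 0, 0], 0.5],
    [[0, 0, 0.0015], [0, 0, 0], 0.5]
  ]
}}

```text
clock: 15.78
tool_pos: [0.5848, -0.0347, 0.0492]
orientation: [154.3, 89.7, -122.8]
force: [-0.2, -7.5, 4.0]
opening: 0.0436
```

Request:
{"op": "drive_tool", "data": {
  "plan": [
    [[0, 0, 0.0005], [0, 0, 0], 0.5],
    [[0, 0, 0.001], [0, 0, 0], 0.5],
    [[0, 0, 0.0015], [0, 0, 0], 0.5]
  ]
}}

```text
clock: 16.03
tool_pos: [0.5848, -0.0337, 0.0492]
orientation: [154.8, 89.6, -122.4]
force: [-0.0, -7.3, 3.5]
opening: 0.0435
```

Request:
{"op": "drive_tool", "data": {
  "plan": [
    [[0, 0, 0.0006], [0, 0, 0], 0.5],
    [[0, 0, 0.0012], [0, 0, 0], 0.5],
    [[0, 0, 0.0017], [0, 0, 0], 0.5]
  ]
}}

```text
clock: 16.28
tool_pos: [0.5849, -0.0325, 0.0491]
orientation: [155.0, 89.6, -122.2]
force: [-0.6, -7.7, 3.6]
opening: 0.0433
```

Request:
{"op": "drive_tool", "data": {
  "plan": [
    [[0, 0, 0.0006], [0, 0, 0], 0.5],
    [[0, 0, 0.0012], [0, 0, 0], 0.5],
    [[0, 0, 0.0017], [0, 0, 0], 0.5]
  ]
}}

```text
clock: 16.53
tool_pos: [0.585, -0.0313, 0.0491]
orientation: [155.0, 89.6, -122.2]
force: [-0.4, -6.9, 3.5]
opening: 0.0438
```

Request:
{"op": "drive_tool", "data": {
  "plan": [
    [[0, 0, 0.0006], [0, 0, 0], 0.5],
    [[0, 0, 0.0012], [0, 0, 0], 0.5],
    [[0, 0, 0.0017], [0, 0, 0], 0.5]
  ]
}}

```text
clock: 16.78
tool_pos: [0.5851, -0.0301, 0.0492]
orientation: [155.4, 89.5, -121.8]
force: [-0.5, -7.3, 3.0]
opening: 0.0441
```

Request:
{"op": "drive_tool", "data": {
  "plan": [
    [[0, 0, 0.0006], [0, 0, 0], 0.5],
    [[0, 0, 0.0012], [0, 0, 0], 0.5],
    [[0, 0, 0.0018], [0, 0, 0], 0.5]
  ]
}}

```text
clock: 17.03
tool_pos: [0.5851, -0.0289, 0.0492]
orientation: [155.6, 89.5, -121.6]
force: [-0.6, -7.9, 3.8]
opening: 0.0442
```

Request:
{"op": "drive_tool", "data": {
  "plan": [
    [[0, 0, 0.0006], [0, 0, 0], 0.5],
    [[0, 0, 0.0012], [0, 0, 0], 0.5],
    [[0, 0, 0.0018], [0, 0, 0], 0.5]
  ]
}}

```text
clock: 17.28
tool_pos: [0.5851, -0.0287, 0.0492]
orientation: [157.0, 89.4, -120.2]
force: [1.7, -17.0, 4.0]
opening: 0.0437
```

Request:
{"op": "drive_tool", "data": {
  "plan": [
    [[0, 0, 0.0009], [0, 0, 0], 0.5],
    [[0, 0, 0.0013], [0, 0, 0], 0.5],
    [[0, 0, 0.0013], [0, 0, 0], 0.5],
    [[0, 0, 0.0013], [0, 0, 0], 0.5]
  ]
}}

```text
clock: 17.62
tool_pos: [0.585, -0.0289, 0.0492]
orientation: [157.5, 89.3, -119.7]
force: [1.3, -12.3, 1.8]
opening: 0.0438
```

Request:
{"op": "drive_tool", "data": {
  "plan": [
    [[0, 0, 0.0012], [0, 0, 0], 0.5],
    [[0, 0, 0.0016], [0, 0, 0], 0.5],
    [[0, 0, 0.0016], [0, 0, 0], 0.5],
    [[0, 0, 0.0016], [0, 0, 0], 0.5]
  ]
}}

```text
clock: 17.95
tool_pos: [0.585, -0.0289, 0.0492]
orientation: [158.4, 89.1, -118.8]
force: [2.4, -14.0, 3.6]
opening: 0.0437
```

```bash
python3 -c "
from h import *
status()"
```

```text
t 17.95 G [-0.0604 -0.0518  0.0492] ty -1.0 0.004 F(G) [  4.1  -13.59   3.58] op 0.0437 j [ 17.  22. -23.   1. -45. -25.]
```

Request:
{"op": "drive_tool", "data": {
  "plan": [
    [[0, 0, -0.003], [0, 0, 0], 0.5],
    [[0, 0, -0.015], [0, 0, 0], 0.5],
    [[0, 0, -0.04], [0, 0, 0], 0.5],
    [[0, 0, -0.07], [0, 0, 0], 0.5],
    [[-0.04, 0, -0.1], [0, 0, 0], 0.5],
    [[-0.08, 0, -0.12], [0, 0, 0], 0.5],
    [[-0.12, 0, -0.14], [0, 0, 0], 0.5],
    [[-0.15, 0, -0.17], [0, 0, 0], 0.5],
    [[-0.17, 0.02, -0.2], [0, 0, 0], 0.5],
    [[-0.2, 0.04, -0.23], [0, 0, 0], 0.5],
    [[-0.2, 0.04, -0.23], [0, 0, 0], 0.5]
  ]
}}

```text
clock: 18.87
tool_pos: [0.5167, -0.2518, 0.2562]
orientation: [175.0, 89.2, -102.4]
force: [1.1, -0.5, 0.5]
opening: 0.0438
```

```bash
python3 -c "
from h import *
status()
a=ctrl.snapshot('scene')[190:310,170:370];b=ctrl.snapshot('top')[180:300,170:370]
cv2.imwrite('pics/s5.png',cv2.resize(a,None,fx=4,fy=4,interpolation=cv2.INTER_CUBIC))
cv2.imwrite('pics/t5.png',cv2.resize(b,None,fx=4,fy=4,interpolation=cv2.INTER_CUBIC))"
```

```text
t 18.87 G [-0.1008 -0.2814  0.2562] ty -1.0 0.005 F(G) [ 1.16 -0.31  0.46] op 0.0438 j [ -6.  10. -10.   1. -70.  -2.]
```

View pics/s5.png

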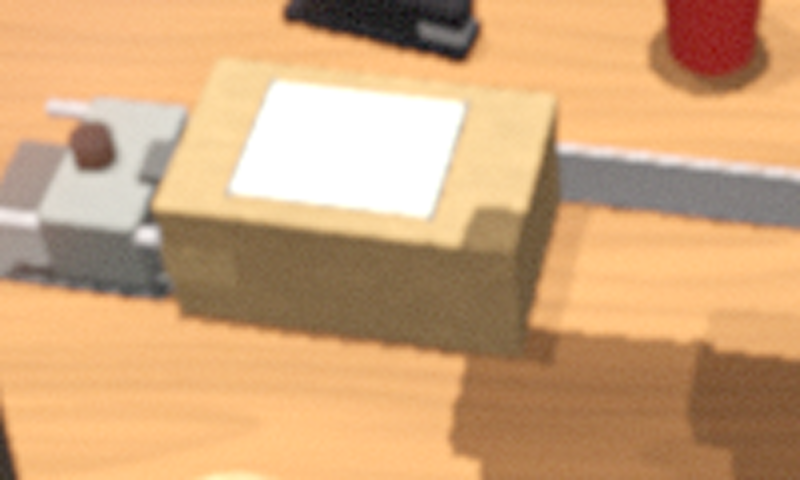

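View pics/t5.png

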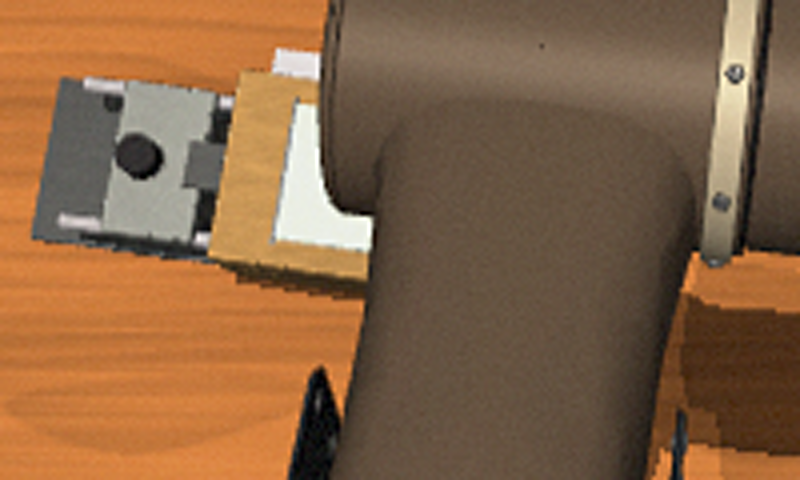

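Run:
```python
from h import *
f=lambda a,z,n="scene",o=(170,190):[toG(q).round(4) for q in onplane(n,(np.array(a)+.5)/4-.5+np.array(o),z)]
print("bot",f([[180,317],[522,355]],0)); print("top back",f([[213,60],[556,95]],.09)); print("top front",f([[155,211],[512,250]],.09))
print("pouch",f([[276,80],[466,100],[432,218],[230,193]],.09))
print("topcam",f([[242,70],[208,261]],.09,"top",(170,180)))
a=cv2.imread("pics/s4.png") 
print("before bot",f([[247,300],[592,340]],0,"scene",(200,200)),"back",f([[278,38],[622,75]],.09,"scene",(200,200)))
# fence top line in scene
print("fence",f([[562,146],[798,174]],.045))
```

```text
bot [array([-0.1239,  0.1606,  0.    ]), array([-0.119 , -0.0377,  0.    ])]
top back [array([-0.0053,  0.1633,  0.09  ]), array([-0.0027, -0.0376,  0.09  ])]
top front [array([-0.1241,  0.1587,  0.09  ]), array([-0.1205, -0.0367,  0.09  ])]
pouch [array([-0.0157,  0.1224,  0.09  ]), array([-0.0146,  0.0116,  0.09  ]), array([-0.1051,  0.01  ,  0.09  ]), array([-0.1048,  0.1224,  0.09  ])]
topcam [array([-0.0015,  0.1585,  0.09  ]), array([-0.1223,  0.1588,  0.09  ])]
before bot [array([-0.1227,  0.0506,  0.    ]), array([-0.1194, -0.1446,  0.    ])] back [array([-0.0032,  0.0538,  0.09  ]), array([-0.0019, -0.1428,  0.09  ])]
fence [array([ 0.0015, -0.0389,  0.045 ]), array([ 0.001 , -0.1763,  0.045 ])]
```

Request:
{"op": "drive_tool", "data": {
  "plan": [
    [[0, 0.01, 0.04], [7, 0, 0], 1],
    [[0, 0.02, 0.08], [14, 0, 0], 1],
    [[0, 0.03, 0.12], [21, 0, 0], 1],
    [[0, 0.04, 0.16], [28, 0, 0], 1],
    [[0, 0.05, 0.2], [35, 0, 0], 1],
    [[0, 0.06, 0.24], [42, 0, 0], 1],
    [[0, 0.07, 0.28], [49, 0, 0], 1],
    [[0, 0.08, 0.32], [56, 0, 0], 1],
    [[0, 0.09, 0.35], [63, 0, 0], 1],
    [[0, 0.09, 0.35], [70, 0, 0], 1],
    [[0, 0.09, 0.35], [77, 0, 0], 1],
    [[0, 0.09, 0.35], [84, 0, 0], 1],
    [[0, 0.09, 0.35], [90, 0, 0], 1],
    [[0, 0.09, 0.35], [90, 0, 0], 1],
    [[0, 0.09, 0.35], [90, 0, 0], 1],
    [[0, 0.09, 0.35], [90, 0, 0], 1]
  ]
}}

```text
clock: 20.3
tool_pos: [0.4727, 0.1082, 0.2493]
orientation: [-99.4, 89.2, -106.6]
force: [0.3, -0.5, 0.3]
opening: 0.0878
```

```bash
python3 -c "
from h import *
status(); goal(-.17,.075,.045,D)"
```

```text
t 20.3 G [-0.1887  0.0704  0.2493] ty 0.002 1.0 F(G) [ 0.35 -0.44  0.33] op 0.0878 j [  37.    2.  -20.    1.  -69. -134.]
shift [0.2042 0.0075 0.0191] rot [-0.12 -0.13  0.81]
```

Request:
{"op": "drive_tool", "data": {
  "plan": [
    [[0.04, 0.007, 0.005], [0, 0, 0.8], 1],
    [[0.08, 0.007, 0.01], [0, 0, 0.8], 1],
    [[0.12, 0.007, 0.015], [0, 0, 0.8], 1],
    [[0.16, 0.007, 0.019], [0, 0, 0.8], 1],
    [[0.19, 0.007, 0.019], [0, 0, 0.8], 1],
    [[0.204, 0.007, 0.019], [0, 0, 0.8], 1],
    [[0.204, 0.007, 0.027], [0, 0, 0.8], 1],
    [[0.204, 0.007, 0.035], [0, 0, 0.8], 1],
    [[0.204, 0.007, 0.043], [0, 0, 0.8], 1],
    [[0.204, 0.007, 0.049], [0, 0, 0.8], 1],
    [[0.204, 0.007, 0.052], [0, 0, 0.8], 1],
    [[0.204, 0.007, 0.052], [0, 0, 0.8], 1]
  ]
}}

```text
clock: 21.3
tool_pos: [0.5258, 0.106, 0.0461]
orientation: [114.3, 89.9, 107.1]
force: [0.5, -0.5, 0.2]
opening: 0.0876
```

```bash
python3 -c "
from h import *
status()"
```

```text
t 21.3 G [-0.1357  0.0748  0.0461] ty 0.002 1.0 F(G) [ 0.6  -0.39  0.17] op 0.0876 j [  32.   19.  -30.   -0.  -42. -129.]
```

Request:
{"op": "drive_tool", "data": {
  "plan": [
    [[0, 0, 0.001], [0.1, 0, 0], 1],
    [[0, 0, 0.002], [0.1, 0, 0], 1],
    [[0, 0, 0.003], [0.1, 0, 0], 1]
  ]
}}

```text
clock: 21.55
tool_pos: [0.5288, 0.1057, 0.0465]
orientation: [94.3, 89.9, 87.0]
force: [0.5, 0.1, 0.8]
opening: 0.0874
```

```bash
python3 -c "
from h import *
status()"
```

```text
t 21.55 G [-0.1327  0.0749  0.0465] ty 0.004 1.0 F(G) [0.46 0.15 0.75] op 0.0874 j [  32.   19.  -29.   -0.  -42. -129.]
```

Request:
{"op": "drive_tool", "data": {
  "plan": [
    [[0, 0, 0.0005], [0.2, 0, 0], 1],
    [[0, 0, 0.001], [0.2, 0, 0], 1],
    [[0, 0, 0.0015], [0.2, 0, 0], 1]
  ]
}}

```text
clock: 21.8
tool_pos: [0.5297, 0.1055, 0.0465]
orientation: [121.6, 89.9, 114.1]
force: [-3.7, 1.2, 2.6]
opening: 0.0875
```

```bash
python3 -c "
from h import *
status()"
```

```text
t 21.8 G [-0.1318  0.0748  0.0465] ty 0.007 1.0 F(G) [-3.84  0.77  2.63] op 0.0875 j [  32.   19.  -29.   -0.  -42. -129.]
```

Request:
{"op": "drive_tool", "data": {
  "plan": [
    [[0, 0, 0.0005], [-0.3, 0, 0], 1],
    [[0, 0, 0.001], [-0.3, 0, 0], 1],
    [[0, 0, 0.001], [-0.3, 0, 0], 1]
  ]
}}

```text
clock: 22.05
tool_pos: [0.5302, 0.1052, 0.0464]
orientation: [154.8, 89.9, 147.6]
force: [-4.6, 0.1, 2.7]
opening: 0.087
```

```bash
python3 -c "
from h import *
status()"
```

```text
t 22.05 G [-0.1313  0.0745  0.0464] ty 0.002 1.0 F(G) [-4.6  -0.43  2.71] op 0.087 j [  32.   19.  -29.   -0.  -42. -129.]
```

Request:
{"op": "drive_tool", "data": {
  "plan": [
    [[0, 0, 0.0006], [-0.1, 0, 0], 1],
    [[0, 0, 0.0012], [-0.1, 0, 0], 1],
    [[0, 0, 0.0012], [-0.1, 0, 0], 1]
  ]
}}

```text
clock: 22.3
tool_pos: [0.5301, 0.1049, 0.0462]
orientation: [175.4, 89.8, 168.3]
force: [-8.1, 2.9, 5.9]
opening: 0.0878
```

```bash
python3 -c "
from h import *
status()"
```

```text
t 22.3 G [-0.1313  0.0742  0.0462] ty 0.001 1.0 F(G) [-8.37  1.84  5.93] op 0.0878 j [  32.   19.  -29.   -0.  -42. -129.]
```

Request:
{"op": "drive_tool", "data": {
  "plan": [
    [[0, 0, -0.003], [0, 0, 0], 1],
    [[0, 0, -0.02], [0, 0, 0], 1],
    [[0, 0, -0.045], [0, 0, 0], 1],
    [[-0.04, 0, -0.05], [0, 0, 0], 1],
    [[-0.08, 0, -0.05], [0, 0, 0], 1],
    [[-0.12, 0, -0.05], [0, 0, 0], 1],
    [[-0.16, 0.03, -0.05], [0, 0, 0], 1],
    [[-0.18, 0.07, -0.05], [0, 0, 0], 1],
    [[-0.2, 0.11, -0.06], [0, 0, 0], 1],
    [[-0.2, 0.15, -0.06], [0, 0, 0], 1],
    [[-0.2, 0.19, -0.07], [0, 0, 0], 1],
    [[-0.2, 0.23, -0.08], [0, 0, 0], 1],
    [[-0.2, 0.27, -0.09], [0, 0, 0], 1],
    [[-0.2, 0.31, -0.1], [0, 0, 0], 1],
    [[-0.2, 0.35, -0.1], [0, 0, 0], 1],
    [[-0.2, 0.35, -0.1], [0, 0, 0], 1]
  ]
}}

```text
clock: 23.63
tool_pos: [0.4749, 0.4701, 0.2453]
orientation: [163.8, 89.8, 156.9]
force: [-0.2, -1.9, -0.7]
opening: 0.0879
```

```bash
python3 -c "
from h import *
status()
b=ctrl.snapshot('top')[180:300,200:400]; ctrl.snapshot('scene')
cv2.imwrite('pics/t6.png',cv2.resize(b,None,fx=4,fy=4,interpolation=cv2.INTER_CUBIC))
for k in 'paper_cup stapler tape_roll rubber_stamp kitchen_roll small_carton box_cutter'.split():
  for n in ('top','scene'):
    print(k,n,[(round(l['confidence'],2),onplane(n,l['pixel'],0)[0][:2].round(3)) for l in ctrl.landmark_of(n,k)[:1]])"
```

```text
t 23.63 G [-0.231   0.4299  0.2453] ty -0.002 1.0 F(G) [-0.02 -1.87 -0.67] op 0.0879 j [  61.   19.    1.   -0.  -72. -158.]
paper_cup top [(0.9, array([ 0.792, -0.106]))]
paper_cup scene [(0.56, array([ 0.805, -0.117]))]
stapler top [(0.93, array([0.795, 0.104]))]
stapler scene [(0.67, array([0.801, 0.111]))]
tape_roll top [(0.66, array([0.366, 0.119]))]
tape_roll scene [(0.56, array([0.372, 0.135]))]
rubber_stamp top [(0.62, array([ 0.352, -0.101]))]
rubber_stamp scene [(0.55, array([ 0.354, -0.098]))]
kitchen_roll top [(0.67, array([ 0.415, -0.465]))]
kitchen_roll scene [(0.55, array([ 0.415, -0.466]))]
small_carton top [(0.7, array([ 0.646, -0.432]))]
small_carton scene [(0.56, array([ 0.651, -0.438]))]
box_cutter top [(0.73, array([0.353, 0.309]))]
box_cutter scene [(0.89, array([0.356, 0.308]))]
```

View pics/t6.png

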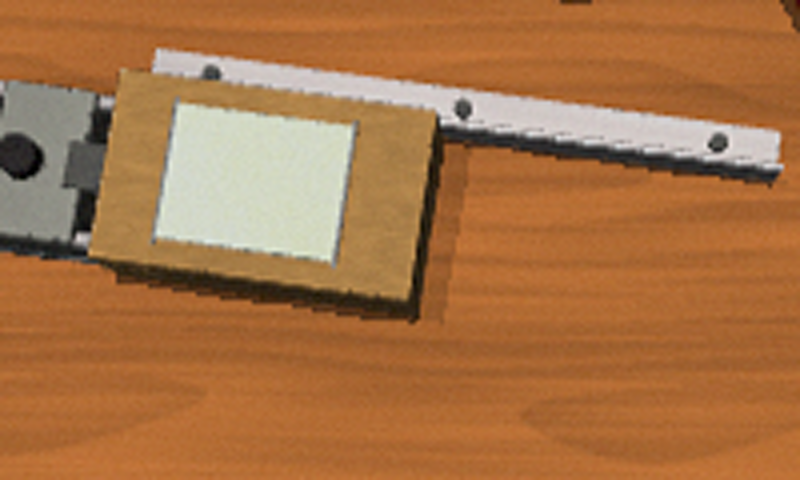

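Run:
```python
from h import *
q=onplane("top",(np.array([[121,68],[438,110],[410,302],[89,257]])+.5)/4-.5+[200,180],.09)
print([toG(a).round(4) for a in q],toG(q.mean(0)))
```

```text
[array([-0.0003,  0.1593,  0.09  ]), array([-0.0003, -0.0398,  0.09  ]), array([-0.1203, -0.0401,  0.09  ]), array([-0.1198,  0.1586,  0.09  ])] [-0.0601814   0.05949934  0.09      ]
```

```bash
python3 -c "
from h import *
print(ctrl.close_job())"
```

```text
the job is handed in; nothing more can be done
None
```

I tipped the carton over with its pouch up, pushed it sideways onto the fence and slid it along until the plate hit its hard stop. I then handed the job in at about 24 s of the 72 s allowed.

- **Pressing on the plate:** I read up to 17 N on the tool at the stop, then 12 to 14 N while holding it. After 4.5 to 5 N of carton drag, I estimate 8 to 12 N on the plate. This is worked out from the wrist reading, not measured at the plate.
- **Highest push:** the largest force I read on the tool was about 17.5 N in total, below the 20 N limit. I only read the force at the end of each move, so a brief higher peak would not show.
- **Flush with the fence:** one camera then suggested a gap of about 1 to 2 mm at the plate end, so I pressed the carton sideways against the fence again at about 8 N (10 N in total) and backed off.
- **Final position:** in the last top picture the carton's centre is at x = -60.2 mm and y = +59.5 mm in the guide's frame. Its long side is parallel to the fence within about 0.003 rad. The pouch is on top, the end looks to be against the plate, and the arm is clear.
- **Other things on the desk:** they were found within about 10 mm of their first positions, which is detector scatter. The exception is the cup in the scene camera, at about 24 mm; the top camera put it within 6 mm. I never went near it.

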